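Make room in a crowded carrier and stand the missing flask in the middle

ROBOT

A 6-joint arm with a two-finger parallel gripper is mounted at the origin on a cart in front of the work surface, level with it; the furniture and walls round the work are solid. World frame = base frame: x ahead of the robot, y to its left, z up, the work surface at z = 0. Lengths are in m, angles in rad, forces in N, time in s.
With the tool pointing down it reaches from about 0.25 to 0.8 m from the base axis. Payload 3.9 kg.
Tool frame: the origin (TCP) lies at the very end of the fingers, on their centre line; the grasp point (between the pads) lies arm.grasp_offset behind it (arm.grasp_offset is the distance from the TCP to the grasp point, in m); z points along the fingers, y is the line along which they close (so a half turn about z gives the same grasp; the last joint's range is limited). The gripper opens to 85 mm and grips with 20 to 120 N. Pads are 22 mm wide; open, the fingers measure 114 mm over their backs; the gripper's body (76 mm by 85 mm) begins 54 mm behind the grasp point. The pads swing forward as they close: fully open they stand 13 mm farther back than shut.
Start: joints at [1.29, 0.26, -0.138, 1.173, 0, 1.571], TCP at [0.145, 0.504, 0.231] pointing down, gripper open.
Joint ranges: [-2.78, 2.78], [-0.83, 1.72], [-1.28, 1.37], [-1.9, 2.12], [-1.57, 1.48], [-3.14, 3.14]. Speed limits (rad/s): [2.57, 2.57, 3.14, 3.14, 3.14, 3.14].

INTERFACE

Orientations are given as a unit quaternion [w, x, y, z].
In Python, from workcell import arm gives the robot as it stands.
- The arm moves only by the shell command python3 shift.py FILE [OPENING] [FORCE], which reads ROWS from the file FILE. ROWS is a JSON list of rows, 1 to 20 of them, each an object with the fields pos (a list: dx, dy, dz in shares of the most that a row can go, 1 being 50 mm), turn_vec (a list: a rotation vector rx, ry, rz in rad); a field left out counts as zero; each row shifts and turns the commanded pose from where the row before left it, along the tool's axes as they then stand; what a row does not reach is not made up. A row lasts 1/10 s, in which the tool goes at most 0.05 m and 0.15 rad, less where a joint would pass 70% of its speed; a pose out of reach is approached as far as the arm can. OPENING is the finger opening in m, set as the command begins (- or left out keeps the last). The fingers move at their own pace and stop on an object; FORCE is the grip in N (left out, the last holds). Time passes only in rows, so rows that do not move let the fingers close. It prints the time, the measured TCP pose, the force, the opening and the grip force at its end. Input that does not fit is refused with a message, and nothing moves.
- arm.observe(): the state, without advancing time (a new reading comes with each control period).
- arm.grab_frame(name): name is "side" or "top"; returns a dict with "color" (420x560x3 uint8, blue, green, red), "z_map" (420x560 float32, m along the optical axis (not along the pixel's ray), 0 where there is no reading), "fx", "fy", "cx", "cy" (pixels), "k1" (the pictures are not rectified: a ray, as slopes to the right and down, at radius r is drawn at 1 + k1 r^2 times it, then the intrinsics apply), "camera_from_world" (4x4, takes a point from world to camera coordinates). Camera axes: x right, y down, z forward; pixel columns grow to the right and rows downward; lengths in m; the calibration is good to about 2 mm. A picture is of the moment at which its call begins.
- arm.sign_off(): hands the job in; it is judged then, once.
The state is a dict: "t": time; "q": joint angles; "qvel": joint speeds; "effort": joint torques, N m; "ee_pos": TCP position; "orientation": TCP orientation; "ft_force": force on the tool from outside, world axes, zero at the start; "wrist_torque": the same for the moment, N m; "width": finger opening in m; "gripper_force": force on a finger pad.
Only numpy, scipy, OpenCV 4.12 (cv2) and the standard library are available. Lean on these libraries where they do the work, as an engineer would, in place of code of your own. Each camera call takes 0.05 s, during which the arm holds its last target. There are 200 camera calls.

TASK

Four flasks stand crowded together in the steel carrier, and the third of the series is still on the bench in front of it. Slide the four apart, two to each end of the carrier, without lifting or tipping them, then stand the remaining flask upright on the carrier's floor in the gap in the middle. Set it down rather than dropping it, and leave the other things where they are.

Things in the scene. Friction and masses are not known exactly. Their poses are not given: they have to be found in the camera images.
- carrier: fixed open steel carrier for a row of five flasks. Origin: centre of its underside, on the bench. y along the row, x across (+x away from the robot). Floor 9 mm up, slippery (friction 0.15). Clear length 349 mm between end plates 64 mm high, clear width 75 mm between two side rails (6 mm round wire, centred 46 mm up). Five flasks leave 14 mm to spare along y
- flask_1: squat round plastic flask, 67 mm diameter, 108 mm tall, 0.10 to 0.21 kg: straight body to 62 mm up, shoulder to 79 mm, fixed white cap 28 mm diameter from 79 to 108 mm up, the place to grip or push. Origin: centre of its underside; z up its axis; yaw means nothing. All five are alike. This one starts in the carrier, outermost at the +y end of the row
- flask_2: like flask_1; starts in the carrier next to flask_1, second from the +y end, less than 3 mm from its neighbours
- flask_4: like flask_1; starts in the carrier next to flask_2, second from the -y end of the row, less than 3 mm from its neighbours
- flask_5: like flask_1; starts in the carrier, outermost at the -y end of the row
- flask_3: like flask_1; the flask that stands alone on the bench in front of the carrier, and belongs in the middle of the row
- beaker: empty glass beaker, 75 mm diameter, 95 mm tall, standing on the bench at the right; leave alone. Origin: centre of its underside
- conical_flask: conical glass flask, 84 mm diameter, 153 mm tall, standing on the bench at the front right; leave alone. Origin: centre of its underside
- dish: petri dish, 95 mm diameter, 15 mm thick, lying on the bench at the left; leave alone. Origin: centre of its underside

How it is judged:
By the outcome, as a careful person would: the job done as asked, in the order asked, and still so for the second after the job is handed in, with the robot touching nothing.
It also fails if it takes over 48 s, if anything falls off the work surface, if the arm or the gripper's body presses on something with over 40 N, if the wrist force passes 120 N, or if a joint passes its speed limit or range.

## Working session

There is one attempt and no reset: what is moved stays moved. The work goes in short steps, Python scripts to look and compute and a shell command to move; the robot and the scene stay as the last step left them, time stands still between calls to the robot, and variables do not carry over. Pictures are saved under pics/ and viewed, at most 10 in all, crops included, and the job is handed in when it is done.

```bash
ls; mkdir -p pics; python3 - <<'E'
from workcell import arm
import cv2
print(arm.grasp_offset, arm.observe())
for n in("top","side"):
    f=arm.grab_frame(n); cv2.imwrite(f"pics/{n}0.png",f["color"]); print(n,f["fx"],f["fy"],f["cx"],f["cy"],f["k1"],f["camera_from_world"].tolist())
E
```

```text
pics
shift.py
workcell.py
0.0187 {'t': 0.0, 'q': array([ 1.29001561e+00,  2.60674630e-01, -1.39418584e-01,  1.17268298e+00,
       -2.51903934e-05,  1.57076610e+00]), 'qvel': array([-1.76338376e-03,  3.96461705e-05, -4.69561275e-04,  6.57423726e-04,
       -1.22701974e-03,  1.39125791e-03]), 'effort': array([-1.39650681e-03, -4.05681717e+01,  2.53920650e+01,  1.87783653e-02,
       -3.31179172e-04,  4.58565580e-06]), 'ee_pos': array([0.14529452, 0.5037664 , 0.23045109]), 'orientation': array([-1.26064607e-04,  1.39914596e-01,  9.90163080e-01, -9.81954516e-04]), 'ft_force': array([0.70846079, 0.43320771, 0.54314769]), 'wrist_torque': array([-0.00528291,  0.04480546, -0.01336414]), 'gripper_force': 0.0, 'width': 0.08530611244133077}
top 536.6270326092297 536.6270326092297 287.0874574131974 212.50905696452202 -0.15237159647243578 [[-0.005970253479168655, -0.9998559614366314, 0.01588749360421446, -0.023199618663007095], [-0.9808095339425078, 0.002758830593632843, -0.19494883170010524, 0.4938554931179966], [0.19487692064704534, -0.016746499138181544, -0.9806847304642508, 1.2091638889396212], [0.0, 0.0, 0.0, 1.0]]
side 499.34588252449635 499.34588252449635 282.03246370036453 206.48292412704163 -0.15506931196367454 [[-0.20799295501815038, 0.9780926214051913, 0.008588050741500677, 0.13720679701281507], [0.8498496519416363, 0.18505472962106004, -0.4934676444707959, -0.38265099352154663], [-0.48424632136702617, -0.09533924164580544, -0.8697217539218536, 1.5845925087591535], [0.0, 0.0, 0.0, 1.0]]
```

View pics/top0.png

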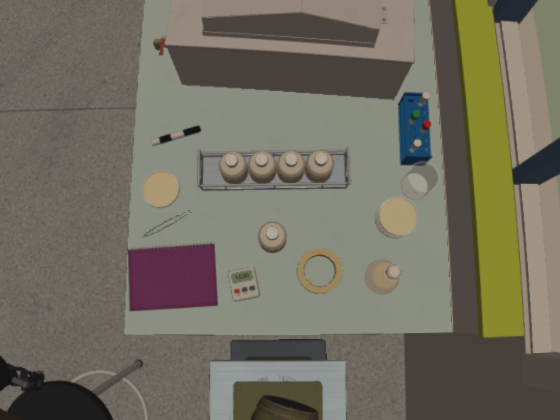

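View pics/side0.png

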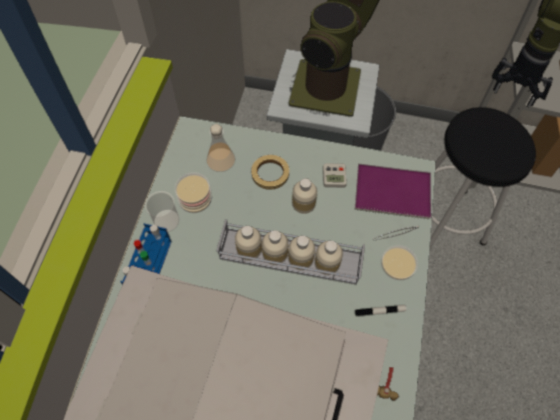

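Top view: caps at about (232,159), (262,159), (291,159), (320,158), carrier spanning columns 200–348. The free flask's cap is at (272,233), and there is a big cabinet behind (rows <95). The side view shows the same, with the lone flask at (305,185).

```bash
cat > h.py <<'E'
from workcell import arm
import cv2, numpy as np
def ray(f,u,v):
    K=np.array([[f["fx"],0,f["cx"]],[0,f["fy"],f["cy"]],[0,0,1]]); d=np.array([f["k1"],0,0,0,0.])
    x=cv2.undistortPointsIter(np.array([[[u,v]]],float),K,d,None,None,(3,50,1e-9))[0,0]
    T=f["camera_from_world"]; R=T[:3,:3]; return -R.T@T[:3,3], R.T@np.array([x[0],x[1],1.])
def on_z(f,u,v,z):
    c,d=ray(f,u,v); return c+d*(z-c[2])/d[2]
def world(f):   # z_map points
    h,w=f["z_map"].shape; uu,vv=np.meshgrid(np.arange(w),np.arange(h))
    K=np.array([[f["fx"],0,f["cx"]],[0,f["fy"],f["cy"]],[0,0,1]]); d=np.array([f["k1"],0,0,0,0.])
    x=cv2.undistortPointsIter(np.stack([uu,vv],-1).reshape(-1,1,2).astype(float),K,d,None,None,(3,50,1e-9))[:,0]
    P=np.c_[x,np.ones(len(x))]*f["z_map"].reshape(-1,1); T=f["camera_from_world"]
    return ((P-T[:3,3])@T[:3,:3]).reshape(h,w,3)
def meet(a,b):
    (c1,d1),(c2,d2)=a,b; s=np.linalg.lstsq(np.c_[d1,-d2],c2-c1,rcond=None)[0]
    p,q=c1+s[0]*d1,c2+s[1]*d2; return (p+q)/2,np.linalg.norm(p-q)
def caps(f):   # blobs of cap tops by height and whiteness
    W=world(f); c=f["color"].astype(int)
    m=((W[...,2]>.085)&(W[...,2]<.135)&(c.min(2)>165)&(np.ptp(c,axis=2)<35)&(W[...,0]<.62)&(f["z_map"]>0)).astype(np.uint8)
    n,l,s,ce=cv2.connectedComponentsWithStats(m)
    return [(np.round(ce[i],1),s[i,4],np.round(np.median(W[l==i],0),4)) for i in range(1,n) if s[i,4]>20]
E
python3 - <<'E'
from h import *
for n in("top","side"):
    f=arm.grab_frame(n); print(n)
    for c in caps(f): print(*c, on_z(f,*c[0],.117).round(4))
    W=world(f)
    ks=[(290,60),(290,20),(390,60),(290,94),(416,130),(276,170),(201,170),(348,170),(225,188)] if n=="top" else []
    for k in ks: print(k,W[k[1],k[0]].round(3))
    cv2.imwrite(f"pics/{n}1.png",cv2.resize(f["color"][130:260,180:370] if n=="top" else f["color"][160:300,200:380],None,fx=4,fy=4,interpolation=2))
E
```

```text
top
(290, 60) [ 0.815 -0.032  0.186]
(290, 20) [ 0.842 -0.029  0.308]
(390, 60) [ 0.795 -0.248  0.229]
(290, 94) [ 0.813 -0.036  0.002]
(416, 130) [ 0.693 -0.339  0.068]
(276, 170) [0.598 0.    0.046]
(201, 170) [0.601 0.181 0.039]
(348, 170) [ 0.592 -0.17   0.065]
(225, 188) [0.559 0.124 0.024]
side
[305.8 182.2] 23 [0.4367 0.0136 0.1074] [0.4425 0.0145 0.117 ]
[245.7 230.2] 32 [ 0.6072 -0.1012  0.118 ] [ 0.6073 -0.1014  0.117 ]
[273.4 235.3] 32 [ 0.6077 -0.0337  0.1178] [ 0.6065 -0.0334  0.117 ]
[301.7 240.9] 34 [0.6075 0.0352 0.1183] [0.6067 0.0355 0.117 ]
[330. 246.] 31 [0.6054 0.1032 0.1177] [0.6057 0.1036 0.117 ]
```

View pics/top1.png

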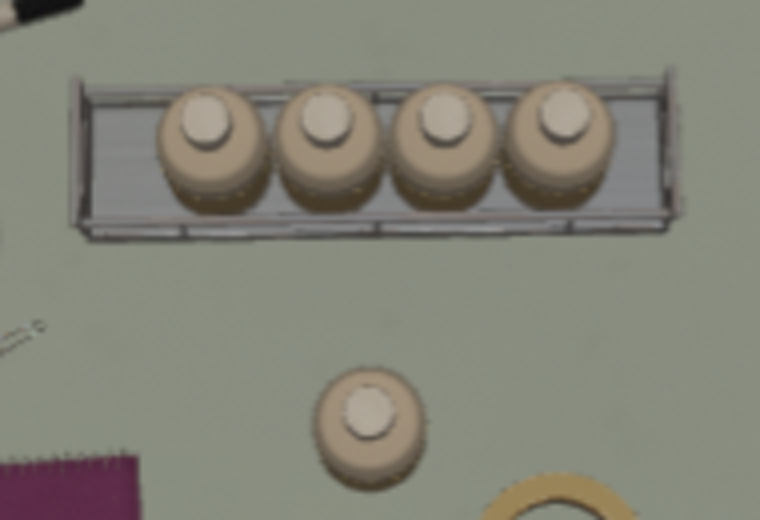

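View pics/side1.png

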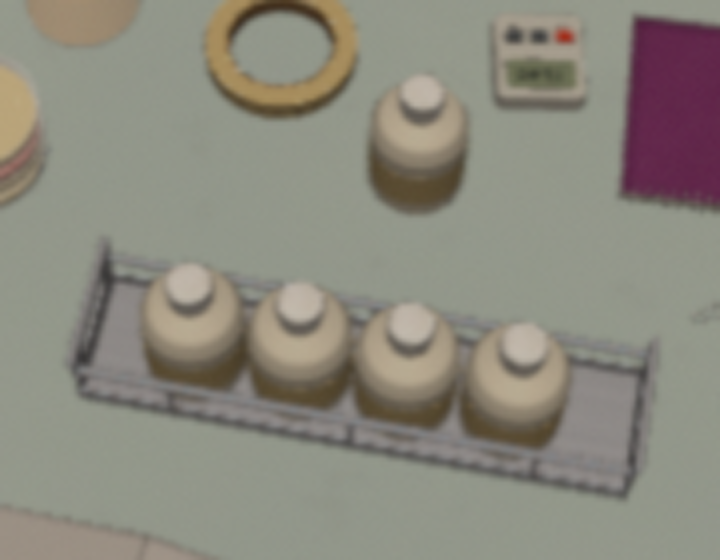

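Crop views: the top caps are at (232,160), (262,159.5), (291,159.5) and (321,159), with end-plate tops at about (199,151)/(199,185.5) on the left and (347.5,147.5)/(349.5,182) on the right. The flasks have clear floor at both ends, and no obstacle stands over the carrier.

```bash
cat > m.py <<'E'
from h import *
def blobs(f,roi,th):
    x0,y0,x1,y1=roi; c=f["color"][y0:y1,x0:x1].astype(int)
    m=((c.min(2)>th)&(np.ptp(c,axis=2)<38)).astype(np.uint8)
    n,l,s,ce=cv2.connectedComponentsWithStats(m)
    return [(ce[i]+[x0,y0],s[i,4]) for i in range(1,n) if 25<s[i,4]<260]
E
python3 - <<'E'
from m import *
t=arm.grab_frame("top"); s=arm.grab_frame("side")
print(t["color"][159,[232,262,291,320]].tolist(),t["color"][233,272],t["color"][168,[235,265]].tolist(),s["color"][230,246])
for n,f,roi in(("top",t,(205,145,345,250)),("side",s,(225,170,350,260))):
  for th in (150,160,170,180):
    print(n,th,[(b.round(1).tolist(),int(a)) for b,a in blobs(f,roi,th)])
W=world(t)
m=(W[...,2]>.055)&(W[...,2]<.075)&(W[...,0]>.52)&(W[...,0]<.67)&(abs(W[...,1])>.15)&(abs(W[...,1])<.21)
for sg in(1,-1):
    p=W[m&(W[...,1]*sg>0)]; print(len(p),np.percentile(p,[5,50,95],axis=0).round(4).tolist())
for k in[(199,150.8),(199,185.5),(347.5,147.5),(349.5,182)]: print("top",k,on_z(t,*k,.064).round(4))
for k in[(226,220.7),(363.7,245)]: print("side",k,on_z(s,*k,.064).round(4))
E
```

```text
[[153, 166, 175], [153, 166, 174], [152, 166, 175], [152, 166, 174]] [153 167 175] [[120, 142, 157], [121, 142, 158]] [168 180 191]
top 150 [([232.2, 159.1], 33), ([262.4, 158.4], 30), ([292.3, 158.5], 31), ([321.9, 158.6], 31), ([271.1, 233.1], 37)]
top 160 []
top 170 []
top 180 []
side 150 [([305.0, 182.4], 59), ([246.7, 230.2], 73), ([274.6, 234.9], 75), ([302.4, 240.1], 75), ([330.8, 245.2], 76)]
side 160 [([305.1, 182.6], 41), ([246.6, 230.4], 54), ([274.4, 235.1], 53), ([302.3, 240.4], 55), ([330.6, 245.5], 55)]
side 170 []
side 180 []
107 [[0.5598, 0.1812, 0.0569], [0.5986, 0.1837, 0.0632], [0.6422, 0.1869, 0.0678]]
109 [[0.5662, -0.1719, 0.0583], [0.6047, -0.169, 0.0648], [0.6468, -0.1665, 0.0678]]
top (199, 150.8) [0.6409 0.1835 0.064 ]
top (199, 185.5) [0.5558 0.1809 0.064 ]
top (347.5, 147.5) [ 0.6485 -0.1703  0.064 ]
top (349.5, 182) [ 0.5635 -0.1724  0.064 ]
side (226, 220.7) [ 0.5663 -0.1665  0.064 ]
side (363.7, 245) [0.5599 0.1866 0.064 ]
```

```bash
cat >> m.py <<'E'
def capfit(f,u,v,zt):   # top-of-cap edge ellipse: Hough on enlarged crop
    r=14; x0,y0=int(u)-r,int(v)-r; k=8
    g=cv2.resize(f["color"][y0:y0+2*r,x0:x0+2*r,0],None,fx=k,fy=k,interpolation=cv2.INTER_CUBIC)
    z=f["fx"]*.014/np.median(f["z_map"][int(v)-2:int(v)+3,int(u)-2:int(u)+3])*k
    c=cv2.HoughCircles(cv2.GaussianBlur(g,(9,9),2),cv2.HOUGH_GRADIENT,1.5,400,param1=60,param2=8,minRadius=int(z*.85),maxRadius=int(z*1.12))
    if c is None: return None
    x,y,R=c[0,0]; return (x+.5)/k-.5+x0,(y+.5)/k-.5+y0,R/k
E
python3 - <<'E'
from m import *
t=arm.grab_frame("top"); s=arm.grab_frame("side")
T=[(232,159.5),(262,159.3),(291.5,159),(321.5,158.7),(271.8,233)]; S=[(330.8,246),(302.4,241),(274.6,236),(246.7,231),(305,183)]
for a,b,z in zip(T,S,[.117]*4+[.108]):
    ca,cb=capfit(t,*a,z),capfit(s,*b,z)
    print(np.round(ca,1) if ca else 0,np.round(cb,1) if cb else 0)
    if ca and cb:
        print("   ",on_z(t,*ca[:2],z).round(4),on_z(s,*cb[:2],z).round(4),meet(ray(t,*ca[:2]),ray(s,*cb[:2]))[0].round(4))
E
```

```text
[230.8 158.5   6.4] [330.5 244.4   6. ]
    [0.6051 0.1025 0.117 ] [0.6014 0.104  0.117 ] [0.6037 0.103  0.1215]
[261.2 157.8   6.5] [302.3 239.2   6.4]
    [0.6066 0.0337 0.117 ] [0.6021 0.036  0.117 ] [0.6048 0.0349 0.1224]
[291.1 157.6   6.6] 0
[320.9 157.3   6.1] 0
[271.7 232.5   5.8] 0
```

The rows are not in the units I measure in: shifts go in shares of 50 mm. I convert before sending: -0.03 m is -0.6, -0.028 m is -0.56.

```bash
echo '[{"turn_vec":[0, 0, -0.1]}, {"turn_vec":[0, 0, -0.1]}, {"turn_vec":[0, 0, -0.1]}, {"pos":[-0.56, -0.6, 0]}, {"pos":[-0.56, -0.6, 0]}, {"pos":[-0.56, -0.6, 0]}, {"pos":[-0.56, -0.6, 0]}, {"pos":[-0.56, -0.6, 0]}, {"pos":[-0.56, -0.6, 0]}, {"pos":[-0.56, -0.6, 0]}, {"pos":[-0.56, -0.6, 0]}, {"pos":[-0.56, -0.6, 0]}, {"pos":[-0.56, -0.6, 0]}, {"pos":[-0.56, -0.6, 0]}, {"pos":[-0.56, -0.6, 0]}, {"pos":[-0.56, -0.6, 0]}, {"pos":[-0.56, -0.6, 0]}, {"pos":[-0.56, -0.6, 0]}, {"pos":[-0.56, -0.6, 0]}]' > next.json && python3 shift.py next.json 0.042 30
```

```text
t: 2.3
ee_pos: [0.6036, 0.0317, 0.2313]
orientation: [0.0, -0.009, 1.0, 0.0]
ft_force: [0.7, 1.0, 0.3]
width: 0.0421
gripper_force: 0.0
```

```bash
echo '[{"pos":[0, 0.06, 0.6]}, {"pos":[0, 0, 0.6]}, {"pos":[0, 0, 0.6]}, {"pos":[0, 0, 0.5]}, {"pos":[0, 0, 0.24]}, {"pos":[0, 0, 0.14]}, {}]' > next.json && python3 shift.py next.json; python3 - <<'E'
from m import *
t=arm.grab_frame("top");s=arm.grab_frame("side")
cv2.imwrite("pics/a.png",np.hstack([cv2.resize(t["color"][120:260,180:380],(400,280)),cv2.resize(s["color"][160:300,190:390],(400,280))]))
E
```

```text
t: 3.0
ee_pos: [0.6025, 0.0362, 0.0971]
orientation: [-0.0, -0.01, 1.0, -0.0]
ft_force: [0.6, -0.2, 0.9]
width: 0.0423
gripper_force: 0.0
```

View pics/a.png

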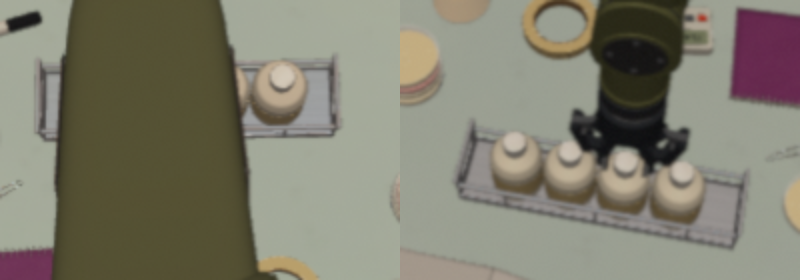

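The left pane is occluded by the arm. The right (side) pane shows the fingers astride flask_2's cap at (626,160) with clearance on both sides. Now I'll slide it.

To row units: 0.006 m is 0.12, 0.004 m is 0.08.

```bash
echo '[{"pos":[0, 0.08, 0]}, {"pos":[0, 0.12, 0]}, {"pos":[0, 0.12, 0]}, {"pos":[0, 0.12, 0]}, {"pos":[0, 0.12, 0]}, {"pos":[0, 0.12, 0]}, {"pos":[0, 0.12, 0]}, {"pos":[0, 0.08, 0]}, {"pos":[0, 0.06, 0]}, {}]' > next.json && python3 shift.py next.json; python3 - <<'E'
from m import *
s=arm.grab_frame("side")
cv2.imwrite("pics/b.png",cv2.resize(s["color"][190:300,210:390],(720,440),interpolation=2))
E
```

```text
t: 4.1
ee_pos: [0.6015, 0.0838, 0.0971]
orientation: [-0.0, -0.01, 1.0, 0.0]
ft_force: [-0.2, -0.1, -0.2]
width: 0.0418
gripper_force: 0.2
```

View pics/b.png

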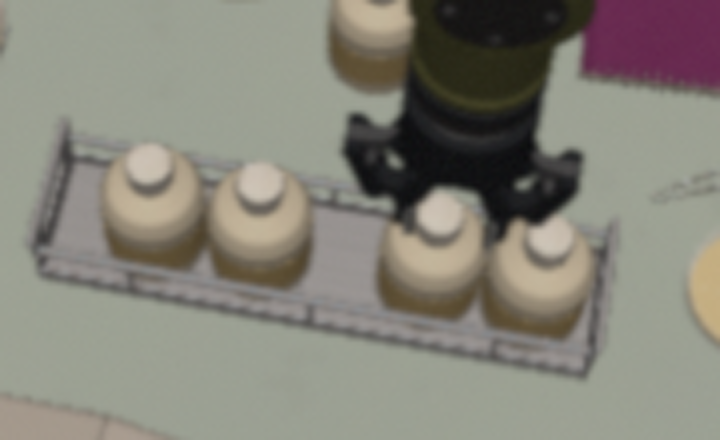

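Flasks 1 and 2 have moved to the +y end, upright. Their caps are at (550,238) and (440,215) in the crop, and flask_1 is close to the end plate.

```bash
python3 - <<'E'
from m import *
s=arm.grab_frame("side")
for b,a in blobs(s,(225,215,365,262),150): print(a,b.round(1),on_z(s,*b,.115).round(4))
E
echo '[{"pos":[0, -0.06, 0]}, {"pos":[0, -0.06, -0.4]}, {"pos":[0, -0.2, -0.6]}, {"pos":[0, -0.6, -0.4]}, {"pos":[0, -0.7, 0]}, {"pos":[0, -0.7, 0]}, {}]' > next.json && python3 shift.py next.json
```

```text
80 [246.5 230.1] [ 0.6058 -0.0999  0.115 ]
87 [274.6 234.6] [ 0.6031 -0.0313  0.115 ]
78 [319.7 242.9] [0.602  0.0782 0.115 ]
72 [347.7 248.9] [0.6034 0.1462 0.115 ]
t: 4.9
ee_pos: [0.604, -0.0369, 0.1676]
orientation: [0.0, -0.007, 1.0, -0.001]
ft_force: [0.3, 0.6, 0.4]
width: 0.0423
gripper_force: 0.0
```

```bash
echo '[{"pos":[0, 0.06, 0.6]}, {"pos":[0, 0, 0.5]}, {"pos":[0, 0, 0.2]}, {"pos":[0, 0, 0.1]}, {}, {"pos":[0, -0.08, 0]}, {"pos":[0, -0.12, 0]}, {"pos":[0, -0.12, 0]}, {"pos":[0, -0.12, 0]}, {"pos":[0, -0.12, 0]}, {"pos":[0, -0.1, 0]}, {"pos":[0, -0.06, 0]}, {}]' > next.json && python3 shift.py next.json; python3 - <<'E'
from m import *
s=arm.grab_frame("side")
for b,a in blobs(s,(225,215,365,262),150): print(a,b.round(1),on_z(s,*b,.115).round(4))
E
```

```text
t: 6.2
ee_pos: [0.6043, -0.0666, 0.0971]
orientation: [-0.0, -0.009, 1.0, -0.0]
ft_force: [-0.3, 1.3, -0.3]
width: 0.042
gripper_force: 0.2
59 [235.3 229.5] [ 0.6098 -0.1267  0.115 ]
68 [262.3 232.9] [ 0.6048 -0.061   0.115 ]
94 [319.7 242.4] [0.6006 0.078  0.115 ]
90 [347.3 248.1] [0.6017 0.1449 0.115 ]
```

To row units: -0.002 m is -0.04, 0.002 m is 0.04.

```bash
echo '[{"pos":[0, -0.04, 0]}, {}, {"pos":[0, 0.08, 0]}, {"pos":[0, 0.04, -0.4]}, {"pos":[0, 0, -0.6]}, {"pos":[0.6, 0.2, -0.6]}, {"pos":[0.8, 0.3, -0.4]}, {"pos":[0.8, 0.3, 0]}, {"pos":[0.8, 0.4, 0]}, {"pos":[0.8, 0.4, 0]}, {"pos":[0.8, 0.4, 0]}, {}]' > next.json && python3 shift.py next.json; python3 - <<'E'
from m import *
for n,roi in(("side",(225,170,365,262)),("top",(200,145,350,250))):
  s=arm.grab_frame(n)
  for b,a in blobs(s,roi,145): print(n,a,b.round(1),on_z(s,*b,.115).round(4),on_z(s,*b,.106).round(4))
  if n=="side": im=cv2.resize(s["color"][165:300,205:385],(720,540),interpolation=2)
cv2.imwrite("pics/c.png",im)
E
```

```text
t: 7.45
ee_pos: [0.3659, 0.0347, 0.1966]
orientation: [-0.003, -0.011, 1.0, -0.0]
ft_force: [0.8, 0.2, 0.0]
width: 0.0421
gripper_force: 0.0
side 67 [305.2 182.4] [0.442 0.013 0.115] [0.4363 0.0123 0.106 ]
side 78 [235.7 228.4] [ 0.6069 -0.1266  0.115 ] [ 0.6026 -0.1284  0.106 ]
side 88 [263.1 232.1] [ 0.6026 -0.0597  0.115 ] [ 0.5982 -0.061   0.106 ]
side 87 [319.6 242.6] [0.6013 0.0779 0.115 ] [0.5969 0.0778 0.106 ]
side 83 [347.3 248.2] [0.6018 0.1448 0.115 ] [0.5974 0.1453 0.106 ]
top 98 [332.8 157. ] [ 0.6089 -0.129   0.115 ] [ 0.6117 -0.13    0.106 ]
top 100 [213.2 159.2] [0.6044 0.1427 0.115 ] [0.6071 0.1438 0.106 ]
top 97 [242.8 159.2] [0.604  0.0753 0.115 ] [0.6068 0.0759 0.106 ]
top 97 [303.2 158.5] [ 0.6055 -0.0615  0.115 ] [ 0.6082 -0.062   0.106 ]
top 37 [271.6 166.2] [0.5872 0.01   0.115 ] [0.5899 0.0101 0.106 ]
```

View pics/c.png

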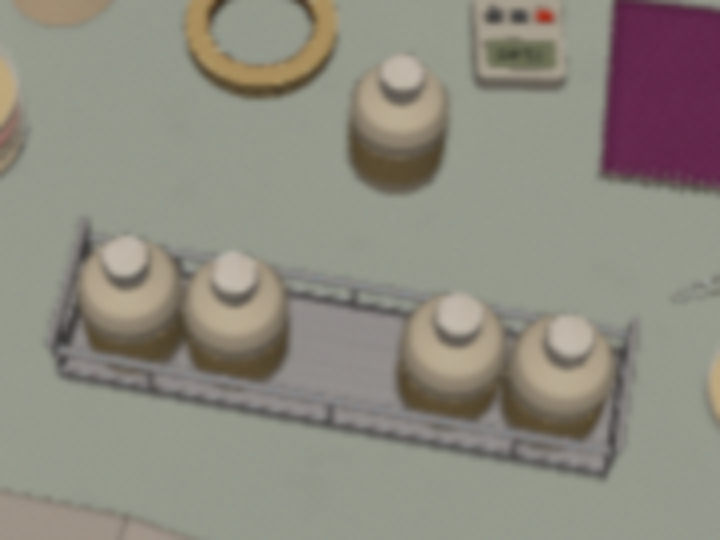

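The four stand upright in two pairs, but the gap is only about 70 mm, with 4–6 mm still free at each plate. I'll widen it a little on each side before inserting.

```bash
echo '[{"pos":[-0.6, 0.12, 0]}, {"pos":[-0.8, 0.12, 0]}, {"pos":[-0.8, 0.12, 0]}, {"pos":[-0.8, 0.12, 0]}, {"pos":[-0.8, 0.12, 0]}, {"pos":[-0.6, 0.12, 0]}, {"pos":[-0.34, 0.08, 0]}, {}]' > next.json && python3 shift.py next.json
```

```text
t: 8.35
ee_pos: [0.6128, 0.0783, 0.1961]
orientation: [0.001, -0.009, 1.0, -0.0]
ft_force: [-0.3, 0.1, 0.5]
width: 0.042
gripper_force: 0.0
```

To row units: 0.03 m is 0.6, 0.025 m is 0.5.

```bash
echo '[{"pos":[0.18, 0, 0.6]}, {"pos":[0, 0, 0.6]}, {"pos":[0, 0, 0.5]}, {"pos":[0, 0, 0.2]}, {"pos":[0, 0, 0.08]}, {"pos":[0, 0.04, 0]}, {"pos":[0, 0.06, 0]}, {"pos":[0, 0.04, 0]}, {}]' > next.json && python3 shift.py next.json
```

```text
t: 9.25
ee_pos: [0.6006, 0.0853, 0.0995]
orientation: [0.001, -0.01, 1.0, -0.0]
ft_force: [0.5, 0.2, 1.1]
width: 0.0419
gripper_force: 0.5
```

```bash
echo '[{"pos":[0, 0.02, 0]}, {"pos":[0, -0.1, 0]}, {"pos":[0, -0.04, -0.4]}, {"pos":[0, 0, -0.6]}, {"pos":[0, -0.6, -0.4]}, {"pos":[0, -0.8, 0]}, {"pos":[0, -0.8, 0]}, {"pos":[0, -0.66, 0]}, {}, {}]' > next.json && python3 shift.py next.json
```

```text
t: 10.25
ee_pos: [0.6022, -0.0646, 0.1681]
orientation: [-0.0, -0.009, 1.0, 0.0]
ft_force: [1.2, 0.4, 0.2]
width: 0.0418
gripper_force: 0.0
```

```bash
echo '[{"pos":[0, 0, 0.6]}, {"pos":[0, 0, 0.5]}, {"pos":[0, 0, 0.2]}, {"pos":[0, 0, 0.08]}, {"pos":[0, -0.06, 0]}, {"pos":[0, -0.06, 0]}, {"pos":[0, -0.06, 0]}, {}, {"pos":[0, 0.1, 0]}, {"pos":[0, 0.04, -0.4]}, {"pos":[0, 0, -0.6]}, {"pos":[0, 0, -0.6]}, {"pos":[0.6, 0, -0.2]}, {"pos":[0.8, 0, 0]}, {"pos":[0.8, 0.2, 0]}, {"pos":[0.8, 0.2, 0]}, {}]' > next.json && python3 shift.py next.json; python3 - <<'E'
from m import *
for n,roi in(("side",(225,170,365,262)),("top",(200,145,350,250))):
  s=arm.grab_frame(n)
  for b,a in blobs(s,roi,145): print(n,a,b.round(1),on_z(s,*b,.115).round(4),on_z(s,*b,.106).round(4))
  if n=="top": print(on_z(s,271.7,232.8,.107).round(4))
E
```

```text
t: 11.95
ee_pos: [0.4446, -0.0477, 0.1884]
orientation: [-0.004, -0.01, 1.0, 0.0]
ft_force: [0.9, -1.1, -0.5]
width: 0.0423
gripper_force: 0.0
side 73 [305.1 182.2] [0.4417 0.0125 0.115 ] [0.436  0.0119 0.106 ]
side 82 [233.6 227.8] [ 0.6062 -0.1319  0.115 ] [ 0.6019 -0.1337  0.106 ]
side 88 [261.  232.2] [ 0.6037 -0.0646  0.115 ] [ 0.5993 -0.0659  0.106 ]
side 90 [320.6 242.4] [0.6003 0.0802 0.115 ] [0.5959 0.0801 0.106 ]
side 91 [348.2 248.2] [0.6014 0.1471 0.115 ] [0.5971 0.1476 0.106 ]
top 161 [218.4 147. ] [0.6333 0.1314 0.115 ] [0.6363 0.1324 0.106 ]
top 45 [261.3 146.4] [0.6343 0.0336 0.115 ] [0.6373 0.0339 0.106 ]
top 103 [212.4 159.2] [0.6043 0.1445 0.115 ] [0.6071 0.1457 0.106 ]
top 107 [242.  159.4] [0.6036 0.0771 0.115 ] [0.6064 0.0777 0.106 ]
top 30 [230.5 181.2] [0.5526 0.1023 0.115 ] [0.5549 0.1032 0.106 ]
top 34 [239.3 187.4] [0.5383 0.0825 0.115 ] [0.5405 0.0831 0.106 ]
[0.4364 0.01   0.107 ]
```

To row units: 0.004 m is 0.08, 0.03 m is 0.6.

```bash
echo '[{"pos":[0.08, 0.6, 0]}, {"pos":[0.04, 0.58, 0]}, {}, {}]' > next.json && python3 shift.py next.json 0.04
```

```text
t: 12.45
ee_pos: [0.4467, 0.0103, 0.1896]
orientation: [0.001, -0.01, 1.0, -0.0]
ft_force: [0.6, -0.6, 0.2]
width: 0.04
gripper_force: 0.0
```

```bash
echo '[{"pos":[0.18, 0.02, 0.6]}, {"pos":[0, 0, 0.6]}, {"pos":[0, 0, 0.6]}, {"pos":[0, 0, 0.22]}, {"pos":[0, 0, 0.1]}, {}]' > next.json && python3 shift.py next.json; python3 - <<'E'
from m import *
s=arm.grab_frame("side")
cv2.imwrite("pics/d.png",cv2.resize(s["color"][130:250,230:390],(720,540),interpolation=2))
E
```

```text
t: 13.05
ee_pos: [0.4365, 0.0103, 0.0829]
orientation: [-0.0, -0.009, 1.0, -0.0]
ft_force: [-0.7, -0.1, 0.6]
width: 0.0402
gripper_force: 0.0
```

View pics/d.png

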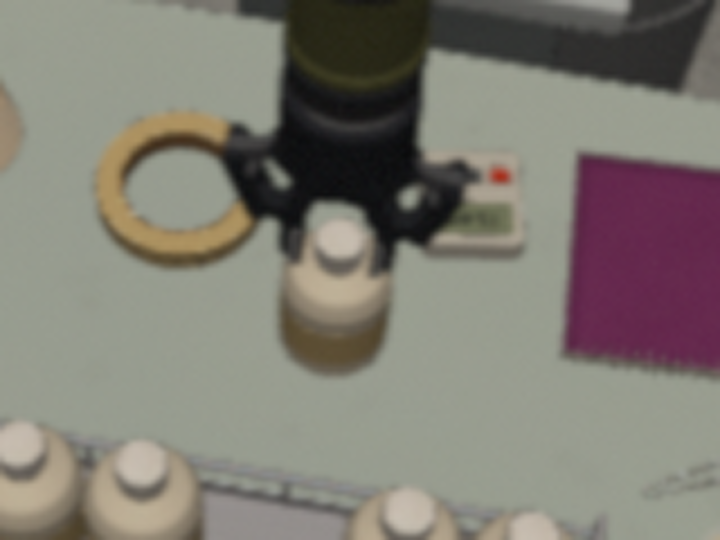

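Fingers (293 and 383) straddle the cap centred at (340,245). I'll close and lift.

To row units: -0.03 m is -0.6, -0.02 m is -0.4.

```bash
echo '[{}, {}, {}, {}, {}, {"pos":[0, 0, -0.2]}, {"pos":[0, 0, -0.4]}, {"pos":[0, 0, -0.6]}, {"pos":[0, 0, -0.6]}, {"pos":[0, 0, -0.6]}, {"pos":[0, 0, -0.2]}, {}]' > next.json && python3 shift.py next.json 0.02 30
```

```text
t: 14.3
ee_pos: [0.4367, 0.0109, 0.2144]
orientation: [0.001, -0.01, 1.0, 0.0]
ft_force: [0.1, -0.7, -1.5]
width: 0.027
gripper_force: 30.0
```

```bash
echo '[{"pos":[-0.3, -0.02, 0]}, {"pos":[-0.6, -0.02, 0]}, {"pos":[-0.6, -0.04, 0]}, {"pos":[-0.6, -0.04, 0]}, {"pos":[-0.6, -0.04, 0]}, {"pos":[-0.4, 0, 0]}, {"pos":[-0.22, 0, 0]}, {}, {}]' > next.json && python3 shift.py next.json; python3 - <<'E'
from m import *
s=arm.grab_frame("side")
for b,a in blobs(s,(225,130,375,265),145): print(a,b.round(1),on_z(s,*b,.115).round(4),on_z(s,*b,.238).round(4))
cv2.imwrite("pics/e.png",cv2.resize(s["color"][165:300,205:385],(720,540),interpolation=2))
E
```

```text
t: 15.2
ee_pos: [0.6005, 0.0061, 0.2112]
orientation: [-0.002, -0.01, 1.0, 0.0]
ft_force: [-0.3, 0.1, -2.2]
width: 0.0271
gripper_force: 30.0
166 [266.8 172. ] [ 0.4321 -0.0896  0.115 ] [ 0.5111 -0.0693  0.238 ]
90 [291.6 212.6] [ 0.5355 -0.0034  0.115 ] [0.6026 0.007  0.238 ]
67 [288.2 260.3] [0.6618 0.0142 0.115 ] [0.7144 0.0226 0.238 ]
```

View pics/e.png

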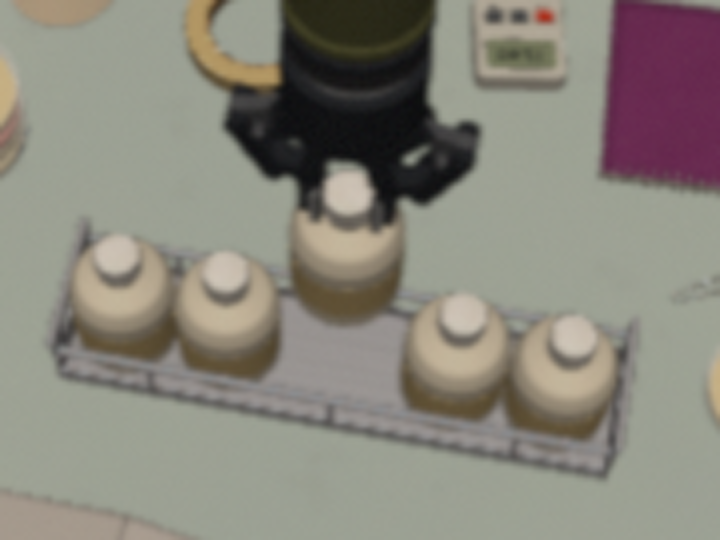

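Flask_3 hangs upright over the gap, its cap at (350,190), with neighbours clear on both sides. I'll lower it in stages.

To row units: -0.002 m is -0.04, 0.02 m is 0.4.

```bash
echo '[{"pos":[-0.04, 0, 0.4]}, {"pos":[0, 0, 0.4]}, {"pos":[0, 0, 0.2]}, {}, {}]' > next.json && python3 shift.py next.json
```

```text
t: 15.75
ee_pos: [0.6039, 0.0062, 0.1638]
orientation: [0.0, -0.01, 1.0, 0.0]
ft_force: [1.1, 0.6, -1.4]
width: 0.0276
gripper_force: 29.9
```

To row units: 0.001 m is 0.02, 0.01 m is 0.2.

```bash
echo '[{"pos":[0.02, 0, 0.2]}, {"pos":[0, 0, 0.2]}, {"pos":[0, 0, 0.2]}, {"pos":[0, 0, 0.2]}, {"pos":[0, 0, 0.12]}, {}]' > next.json && python3 shift.py next.json; python3 - <<'E'
from workcell import arm
for n in(0,): o=arm.observe(); print(o["ft_force"],o["wrist_torque"],o["ee_pos"])
E
```

```text
t: 16.35
ee_pos: [0.6021, 0.0061, 0.1158]
orientation: [-0.001, -0.01, 1.0, -0.0]
ft_force: [0.2, -0.4, -1.8]
width: 0.0272
gripper_force: 30.0
[ 0.17471063 -0.39440769 -1.81521183] [0.07931429 0.01818016 0.03076427] [0.60212917 0.00610636 0.11580325]
```

Inside the rails with no contact. The remaining drop is about 24 mm.

To row units: 0.008 m is 0.16, 0.007 m is 0.14.

```bash
echo '[{"pos":[0, 0, 0.16]}, {"pos":[0, 0, 0.14]}, {"pos":[0, 0, 0.08]}, {"pos":[0, 0, 0.04]}, {}]' > next.json && python3 shift.py next.json
```

```text
t: 16.85
ee_pos: [0.6029, 0.0061, 0.096]
orientation: [-0.0, -0.01, 1.0, -0.0]
ft_force: [-0.1, -0.3, -0.9]
width: 0.0275
gripper_force: 30.0
```

```bash
for i in 1 2; do echo '[{"pos":[0, 0, 0.02]}, {}]' > next.json && python3 shift.py next.json | egrep 'ee_pos|ft'; done
```

```text
ee_pos: [0.6033, 0.0061, 0.0955]
ft_force: [-0.1, -0.4, -1.2]
ee_pos: [0.6032, 0.0061, 0.0944]
ft_force: [-0.0, -0.7, -1.5]
```

To row units: 0.001 m is 0.02.

```bash
echo '[{"pos":[0, 0, 0.02]}, {}]' > next.json && python3 shift.py next.json | egrep 'ee_pos|ft'
```

```text
ee_pos: [0.6032, 0.0061, 0.0933]
ft_force: [0.3, -0.1, -2.2]
```

```bash
echo '[{"pos":[0, 0, 0.02]}, {}]' > next.json && python3 shift.py next.json | egrep 'ee_pos|ft'
```

```text
ee_pos: [0.6034, 0.0062, 0.0932]
ft_force: [-1.5, -0.4, 5.0]
```

Contact with the floor shows as +5 N. I'll release and retreat.

```bash
echo '[{}, {}, {}, {}]' > next.json && python3 shift.py next.json 0.042; echo '[{"pos":[0, 0, -0.2]}, {"pos":[0, 0, -0.4]}, {"pos":[0, 0, -0.6]}, {"pos":[0, 0, -0.6]}, {"pos":[0.6, 0, -0.4]}, {"pos":[0.8, 0, 0]}, {"pos":[0.8, 0, 0]}, {"pos":[0.8, 0, 0]}, {"pos":[0.8, 0, 0]}, {"pos":[0.8, 0, 0]}, {}]' > next.json && python3 shift.py next.json; python3 - <<'E'
from m import *
s=arm.grab_frame("side")
for b,a in blobs(s,(225,210,375,265),145): print(a,b.round(1),on_z(s,*b,.115).round(4))
t=arm.grab_frame("top")
cv2.imwrite("pics/f.png",np.hstack([cv2.resize(t["color"][100:310,120:440],(400,262)),cv2.resize(s["color"][110:320,120:440],(400,262))]))
cv2.imwrite("pics/g.png",cv2.resize(s["color"][200:300,205:385],(720,400),interpolation=2))
E
```

```text
t: 18.05
ee_pos: [0.6031, 0.0061, 0.0921]
orientation: [-0.0, -0.01, 1.0, -0.0]
ft_force: [0.6, 0.3, 0.4]
width: 0.042
gripper_force: 0.0
t: 19.15
ee_pos: [0.3667, 0.0016, 0.2022]
orientation: [-0.002, -0.01, 1.0, -0.0]
ft_force: [1.6, -0.4, -1.4]
width: 0.042
gripper_force: 0.0
79 [233.6 227.9] [ 0.6067 -0.1319  0.115 ]
82 [260.7 232.2] [ 0.604  -0.0651  0.115 ]
83 [290.5 237.4] [0.6024 0.0075 0.115 ]
84 [320.4 242.7] [0.601  0.0798 0.115 ]
83 [348.3 248.4] [0.602  0.1472 0.115 ]
```

View pics/g.png

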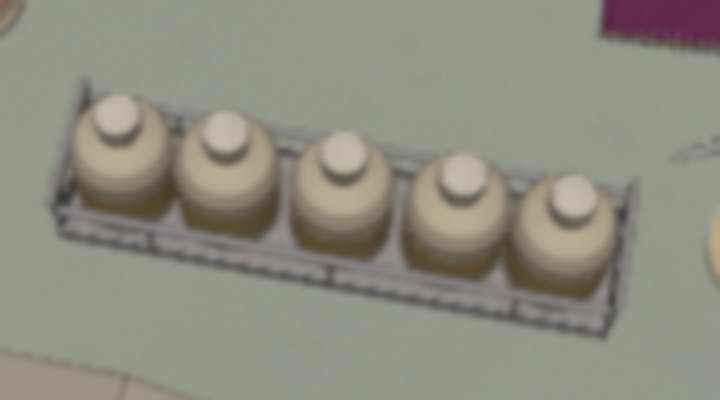

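All five flasks stand upright in the carrier, caps from (118,118) to (575,198), with flask_3 at (343,157) in the middle. The robot is clear of everything.

```bash
python3 -c "
from workcell import arm
print(arm.sign_off())"
```

```text
the job is handed in; nothing more can be done
None
```

The four flasks were slid apart, two to each end of the carrier, and flask_3 was set down upright in the middle gap; the last camera view showed all five upright, and I handed the job in at about 19 s of the 48 s allowed.

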